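# Swap the battery packs on the craft-table charger

## Robot

A 6-joint arm with a two-finger parallel gripper is mounted at the origin on the work surface. World frame = base frame: x ahead of the robot, y to its left, z up, the work surface at z = 0. Lengths are in m, angles in rad, forces in N, time in s.
With the tool pointing down it reaches from about 0.4 to 0.925 m from the base axis. Payload 3.4 kg.
Tool frame: the origin (TCP) lies between the finger pads; the fingertips stand 11 mm ahead of it and the grasp point (between the pads) lies 8 mm behind it; z points along the fingers, y is the direction in which the jaws open and shut (so a half turn about z gives the same grasp; the last joint's range is limited). The gripper opens to 85 mm and grips with 20 to 120 N. Pads are 22 mm wide; open, the fingers measure 114 mm over their backs; the gripper's body (76 mm by 85 mm) begins 54 mm behind the grasp point. The pads swing forward as they close: fully open they stand 13 mm farther back than shut.
Start: joints at [-1.228, 0.307, 1.506, -0, 1.328, -0.073], TCP at [0.232, -0.526, 0.242] pointing down, gripper open.
Joint ranges: [-3.12, 3.12], [-1.05, 2.28], [0.14, 2.33], [-1.42, 4.57], [0.1, 2.73], [-2.68, 2.68]. Speed limits (rad/s): [2.57, 2.57, 3.14, 3.14, 3.14, 3.14].

## Interface

Orientations are given as a unit quaternion [x, y, z, w].
In Python, from workcell import r gives the robot as it stands.
- The arm moves only by the tool send_rows, never from a script. Its argument "deltas" is a list of rows, each an object with "travel": the shift along the tool's x, y, z in units of 30 mm (1.0 is 30 mm), a list of three; "rot": the turn, a rotation vector about the tool's x, y, z in rad, a list of three; "hand": the finger opening in mm, from 0 to 85.4. A call has 1 to 20 rows; each row shifts and turns the pose as measured when the row begins, along the tool's axes as they then stand; what a row does not reach is not made up. A row lasts 1/12 s, in which the tool goes at most 41.7 mm and 7.16 degrees, less where a joint would pass 70% of its speed; a pose out of reach is approached as far as the arm can. A call is refused whole if a number of a shift passes 1 or a number of a turn 0.125, either way. A call with a gripper value outside its range is refused whole. The fingers move at their own pace and stop on an object; "grip_force" is the grip in N (left out, the last holds). Time passes only in rows, so rows that do not move let the fingers close. It gives the time, the measured TCP pose, the force and the opening at its end, in the units of the state.
- r.get_state(): the state, without advancing time (a new reading comes with each control period).
- r.read_camera(name): name is "scene" or "side" or "wrist"; returns (picture, depth): 384x512x3 uint8, red, green, blue; 384x512 float32, m along the optical axis (not along the pixel's ray), 0 where there is no reading.
- r.calibration(name): a dict with "vfov" (degrees; the focal length in pixels is half the picture's height over the tangent of half this angle, whatever the lens; pixels are square), "cx", "cy" (the principal point, pixels), "T" (4x4, takes a point from camera to world coordinates); the wrist camera has in their place "mount" (4x4, takes a point from camera to tool coordinates, whose origin is the TCP and whose axes are the flange's). Camera axes: x right, y down, z forward; pixel columns grow to the right and rows downward; lengths in m; the calibration is good to about 2 mm. The wrist camera is an equidistant fisheye: a pixel r from the principal point sees the ray r / f radians off the axis. A picture is of the moment at which its call begins: read the wrist's pose just before it. calibration takes no time and is no camera call.
- r.close_job(): hands the job in, once; it reports no verdict.
Trained networks look in the newest picture that a camera, given by its name, has taken for a name from the list of things; names that differ only in an ending like _2 or _b are one class to them, and where a whole thing is asked for, a point or a joint stands for the part that bears it (a point fixed in the world has none). Each returns a list of dicts, best first, with "confidence" (0 to 1); they miss things now and then, are a little off and sometimes report something else, mostly with a low value. They report only what shows in the picture. A call takes as long as a camera call. They do not tell look-alikes from the thing itself.
- r.look_for(camera, target): "position" ([x, y, z] in m, in world coordinates, good to about 4 mm: the middle of the surface that is visible of it).
- r.regions_of(camera, target): "pixels" (384x512 bool, what is visible of it).
The state is a dict: "time": time; "joint_positions": joint angles; "qvel": joint speeds; "effort": joint torques, N m; "tool_pos": TCP position; "tool_rot": TCP orientation; "ft_force": force on the tool from outside, world axes, zero at the start; "wrist_torque": the same for the moment, N m; "finger_gap": finger opening in m.
Only numpy, scipy, OpenCV 4.12 (cv2) and the standard library are available. Lean on these libraries where they do the work, as an engineer would, in place of code of your own. Each camera call takes 0.05 s, during which the arm holds its last target. There are 200 camera calls.

## Task

The blue battery pack on the charger is full: slide it back off the charger's rail and set it down, without dropping it, flat in the yellow tray, base down. Then slide the empty orange pack onto the rail, nose first, fully home until the spring catches hold it, and let go. Leave the pots, bottles and mug where they stand.

Things in the scene. Friction and masses are not known exactly. Their poses are not given: they have to be found in the camera images.
- charger: white battery charger, fixed, 240 (x) x 110 (y) mm, flat deck 30 mm high. Origin: centre of its underside; +x is the way a pack slides on, z up. A steel T rail lies on the centre line from x = 20 to 94 mm; ahead of it (x below 20 mm) the deck is bare, so a pack can stand there and be slid on. A pack is home when its origin is at x = 39, y = 0, z = 30 mm, its +x along the charger's +x
- rail_nose (a point): tip of the rail's pointed nose, at deck height on the centre line (x = 20 mm in the charger's frame). The rail: stem 18 mm wide and 13 mm high, head 34 mm wide, from 13 to 21 mm above the deck; its nose is a 45 degree wedge, full width from x = 37 mm
- catch_mid (a point): point on the centre line at deck height between the two brass spring balls (charger x = 70 mm). They sit in grey cheeks (x = 59 to 95 mm, 24 mm above the deck, inner faces 33.5 mm from the centre line) and snap into a pack's notches when it is home; pushing a pack past them, or pulling it off, takes roughly 10 N
- charger_stop (a point): point at deck height on the rail's centre line, x = 94 mm in the charger's frame: where the nose point of a pack that is home lies. A grey stop block (x = 95 to 120 mm, 90 mm wide, 55 mm above the deck) stands just behind it
- blue: blue battery pack on a grey base, 110 (x) mm long, 72 mm high, 0.3 to 0.65 kg; home on the charger at the start. Origin: centre of its underside; +x to its nose (end with copper contacts and a white bar on top), z up. The blue upper body, 56 mm wide (y), 24 to 72 mm above the underside, is the place to grip, across y; the grey base below is 60 mm wide
- blue_nose (a point): nose end of the blue pack's underside, 55 mm ahead (+x) of its origin
- orange: orange battery pack, the same in shape, size, mass range and frame as the blue one; at the start it stands on the table base down, a glue bottle near its +y side (at least 30 mm clear of the grip faces) and a paint tub beyond its nose
- orange_nose (a point): nose end of the orange pack's underside, 55 mm ahead (+x) of its origin. Both packs have a channel along the whole underside: 38 mm wide, 24 mm high, its mouth narrowed to 24 mm by lips 9 mm thick that slide under the rail's head (so a pack goes on only lengthwise, with its base 0 to 4 mm above the deck)
- orange_notch (a point): level with the rounded notches in the two sides of the orange pack's base, 31 mm ahead (+x) of its origin, at its underside; they take the spring balls
- tray: shallow yellow open tray, fixed, 240 (x) x 140 (y) x 20 mm high, walls and floor 5 mm. Origin: centre of its underside. A paint jar stands in its +x end; the -x end is free for the pack, laid lengthwise
- paint_jar: paint jar with a red cap in the tray, 42 mm diameter, 75 mm high; origin at its foot; leave it there
- glue_bottle: green glue bottle with a white cap, 40 mm diameter, 120 mm high, beside the orange pack; origin at its foot; leave it
- paint_tub: white paint tub with a blue lid, 80 mm diameter, 90 mm high, beyond the orange pack's nose; origin at its foot; leave it
- tub_far: white paint tub with a blue lid, 84 mm diameter, 100 mm high, at the back; origin at its foot; leave it
- spray_can: varnish can, 60 mm diameter, 170 mm high, at the back; origin at its foot; leave it
- water_mug: blue mug, 80 mm diameter, 90 mm high, at the back; origin at its foot; leave it
Not all that is in view belongs to the job. Leave any purple look-alike of the blue alone. Leave any purple look-alike of the orange alone.

How it is judged:
On the way, in this order (a step that is already met when the one before it is completed fails the run):
1. the blue pack is off the rail, set flat in the tray, let go and at rest (x of blue in the frame of tray between -0.075 and 0.075 m and y of blue in the frame of tray between -0.045 and 0.045 m and z of blue in the frame of tray between -0.005 and 0.012 m and angle between blue's own z axis and vertical below 0.1 rad and linear speed of blue below 0.02 m/s and contact force between blue and the fingers below 0.1 N), for 0.2 s.
2. the orange pack is fully home on the rail (x of orange_nose in the frame of charger_stop between -0.004 and 0.004 m and y of orange_nose in the frame of charger_stop between -0.004 and 0.004 m and z of orange in the frame of charger_stop between -0.004 and 0.006 m and angle between the x axis of orange and the x axis of charger, either way round below 0.06 rad), for 0.2 s.
At the end, for the whole second after the job is handed in: Orange pack on the rail: nose within 4 mm of the stop point along and across it, -4 to +6 mm of deck height, aligned within 0.06 rad. Blue pack base down in the tray, centre within 75 mm (x) and 45 mm (y) of its centre, at most 12 mm up, tilt under 0.1 rad. Both at rest (under 0.02 m/s) (all of step 2 and x of blue in the frame of tray between -0.075 and 0.075 m and y of blue in the frame of tray between -0.045 and 0.045 m and z of blue in the frame of tray between -0.005 and 0.012 m and angle between blue's own z axis and vertical below 0.1 rad and linear speed of each of blue, orange below 0.02 m/s); the robot touches nothing.
It fails at once if a pot, bottle or mug is shifted by more than 30 mm (distance of any of paint_jar, glue_bottle, paint_tub, tub_far, spray_can, water_mug from where it was at the start of the episode above 0.03 m).
It fails at once if a pot, bottle or mug is tipped by more than 0.4 rad (angle between any of paint_jar, glue_bottle, paint_tub, tub_far, spray_can, water_mug's own z axis and vertical above 0.4 rad).
It fails at once if the blue pack is dropped: it falls free of the fingers faster than 0.5 m/s (about 13 mm of fall) (contact force between blue and the fingers below 0.1 N and linear speed of blue above 0.5 m/s).
It also fails if it takes over 66 s, if anything falls off the work surface, if the arm or the gripper's body presses on something with over 40 N, if the wrist force passes 120 N, or if a joint passes its speed limit or range.

## Working session

There is one attempt and no reset: what is moved stays moved. The work goes in short steps, Python scripts to look and compute and a tool call to move; the robot and the scene stay as the last step left them, time stands still between calls to the robot, and variables do not carry over. Pictures are saved under pics/ and viewed, about 8 in all and at most 12, crops included, and the job is handed in when it is done.

Besides the shell and the picture viewer there is one more tool, called as name(argument=value, ...) on one line, values as JSON. send_rows: Moves the arm, as the interface text tells. Its arguments: {"type":"object","properties":{"deltas":{"type":"array","items":{"type":"object","properties":{"travel":{"type":"array","items":{"type":"number"}},"rot":{"type":"array","items":{"type":"number"}},"hand":{"type":"number"}}}},"grip_force":{"type":"number"}},"required":["deltas"]}

```bash
ls; mkdir -p pics
cat > h.py <<'E'
from workcell import r
import numpy as np, cv2
from scipy.spatial.transform import Rotation as R
def cam(n):
    p,d=r.read_camera(n); c=r.calibration(n); return p,d,c
def cloud(d,c):
    f=192/np.tan(np.radians(c['vfov'])/2); v,u=np.mgrid[:384,:512]
    P=np.stack([(u-c['cx'])/f*d,(v-c['cy'])/f*d,d],-1)
    T=np.array(c['T']); return P@T[:3,:3].T+T[:3,3]
def save(n,p): cv2.imwrite('pics/'+n,p[...,::-1])
E
python3 - <<'E'
from h import *
ims=[]
for n in ['scene','side']:
    p,d,c=cam(n); np.savez(n+'.npz',p=p,d=d); save(n+'.png',p); print(n,c['vfov'],np.round(c['T'],3).tolist())
    for t in ['charger','blue','orange','tray','paint_jar','glue_bottle','paint_tub','orange_nose','blue_nose','rail_nose','charger_stop']:
        print(t,[(np.round(o['position'],3).tolist(),round(o['confidence'],2)) for o in r.look_for(n,t)])
    ims.append(p)
save('both.png',cv2.resize(np.hstack(ims),(800,300)))
print(r.get_state())
E
```

```text
pics
scene 42.72315677198518 [[-0.561, 0.441, -0.701, 1.474], [0.828, 0.288, -0.481, 0.69], [-0.011, -0.85, -0.526, 0.829], [0.0, 0.0, 0.0, 1.0]]
charger [([0.619, -0.241, 0.03], 0.77)]
blue [([0.201, -0.316, 0.048], 0.85), ([0.564, -0.254, 0.093], 0.76)]
orange [([0.667, 0.381, 0.056], 0.8), ([0.483, 0.285, 0.064], 0.78)]
tray [([0.574, 0.021, 0.001], 0.63)]
paint_jar [([0.672, -0.021, 0.048], 0.92)]
glue_bottle [([0.524, 0.362, 0.062], 0.64)]
paint_tub [([0.586, 0.248, 0.064], 0.55)]
orange_nose [([0.667, 0.38, 0.054], 0.73), ([0.483, 0.285, 0.064], 0.57)]
blue_nose [([0.564, -0.256, 0.093], 0.9), ([0.199, -0.316, 0.048], 0.6)]
rail_nose [([0.622, -0.239, 0.028], 0.82)]
charger_stop [([0.615, -0.241, 0.03], 0.68)]
side 50.4945581558292 [[-0.986, -0.101, 0.129, 0.331], [-0.163, 0.53, -0.832, 0.977], [0.016, -0.842, -0.539, 0.677], [0.0, 0.0, 0.0, 1.0]]
charger [([0.515, -0.242, 0.031], 0.64)]
blue [([0.557, -0.251, 0.088], 0.77), ([0.191, -0.312, 0.05], 0.61), ([0.515, -0.24, 0.031], 0.29)]
orange [([0.452, 0.298, 0.06], 0.68), ([0.629, 0.398, 0.069], 0.61)]
tray [([0.562, 0.26, 0.0
[... 419 characters left out ...]
 0.03], 0.98)]
{'time': 1.2, 'joint_positions': array([-1.22852129e+00,  3.06830775e-01,  1.50641756e+00, -8.69760121e-06,
        1.32839824e+00, -7.34921118e-02]), 'qvel': array([-0.00153914, -0.00093428,  0.00080841,  0.00090027,  0.00090358,
        0.00029374]), 'effort': array([ 6.39753807e-05, -4.57496202e+01, -2.52329904e+01, -2.70706305e-04,
        8.70538570e-04,  2.94845194e-06]), 'tool_pos': array([ 0.23221587, -0.52602075,  0.24228061]), 'tool_rot': array([ 9.78469698e-01,  2.06390528e-01, -7.79553028e-06, -2.61487677e-05]), 'ft_force': array([0.26229755, 0.19016435, 0.29892883]), 'wrist_torque': array([-0.00462093, -0.01133353,  0.03228202]), 'finger_gap': 0.08598765645336433}
```

View pics/scene.png

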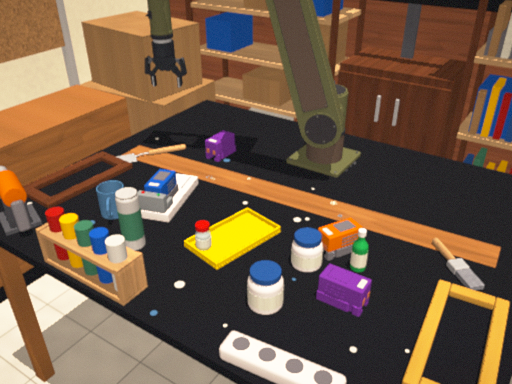

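View pics/side.png

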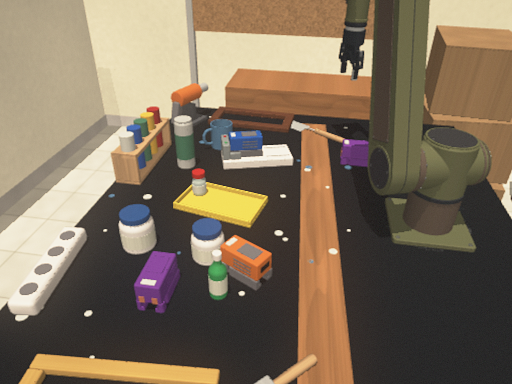

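Run:
```python
from h import *
allP={}
tops=[]
for n in ['scene','side']:
    z=np.load(n+'.npz'); p,d=z['p'],z['d']; c=r.calibration(n); X=cloud(d,c); 
    allP[n]=(p,X)
def rect(m,X,name):
    P=X[m]; 
    if len(P)<10: print(name,len(P)); return
    b=cv2.minAreaRect(P[:,:2].astype(np.float32)); print(name,len(P),'ctr',np.round(b[0],4),'size',np.round(b[1],4),'ang',round(b[2],2),'z',np.round(np.percentile(P[:,2],[5,50,95]),4))
def near(X,c,rad): return np.hypot(X[...,0]-c[0],X[...,1]-c[1])<rad
for n,(p,X) in allP.items():
    h=cv2.cvtColor(p,cv2.COLOR_RGB2HSV).astype(int); Z=X[...,2]; H,S,V=h[...,0],h[...,1],h[...,2]
    print(n)
    rect(near(X,(.56,-.25),.11)&(Z>.096)&(Z<.108),X,'bluetop')
    rect(near(X,(.46,.29),.075)&(Z>.067)&(Z<.078)&~((H>40)&(H<90)&(S>80)),X,'orangetop')
    rect(near(X,(.46,.29),.09)&(H<18)&(S>150)&(V>80)&(Z>.067)&(Z<.078),X,'orangetop-col')
    rect(near(X,(.46,.29),.09)&(S<60)&(V>150)&(Z>.067)&(Z<.08),X,'orange whitebar')
    rect(near(X,(.56,-.25),.09)&(S<60)&(V>150)&(Z>.096)&(Z<.108),X,'blue whitebar')
    rect(near(X,(.58,0.02),.2)&(H>20)&(H<35)&(S>150)&(Z>-.01)&(Z<.03),X,'tray')
    rect(near(X,(.56,-.25),.2)&(Z>.025)&(Z<.035)&(S<60)&(V>120),X,'deck')
    rect(near(X,(.65,-.25),.12)&(Z>.08)&(Z<.09)&(S<60),X,'stoptop')
    rect(near(X,(.51,.37),.06)&(Z>.02)&(Z<.2)&(H>40)&(H<90)&(S>80),X,'glue')
    rect(near(X,(.58,.255),.07)&(Z>.08)&(Z<.2)&(H>100)&(H<125)&(S>80),X,'tublid')
    rect(near(X,(.67,-.02),.05)&(Z>.066)&(Z<.2),X,'jarcap')
p1=allP['scene'][0]; p2=allP['side'][0]
save('crop.png',np.vstack([np.hstack([cv2.resize(p1[150:250,100:230],(390,300),interpolation=2),cv2.resize(p1[200:300,270:400],(390,300),interpolation=2)]),
 np.hstack([cv2.resize(p2[100:200,190:320],(390,300),interpolation=2),cv2.resize(p2[210:310,160:290],(390,300),interpolation=2)])]))
```

```text
scene
bluetop 344 ctr [ 0.5638 -0.2684] size [0.1132 0.0568] ang 18.77 z [0.097  0.1002 0.1026]
orangetop 503 ctr [0.4741 0.3016] size [0.1065 0.1103] ang 61.11 z [0.0679 0.0704 0.0729]
orangetop-col 302 ctr [0.4627 0.2811] size [0.0596 0.1103] ang 61.11 z [0.0675 0.07   0.0725]
orange whitebar 144 ctr [0.4601 0.2812] size [0.0406 0.097 ] ang 55.46 z [0.0686 0.071  0.0734]
blue whitebar 105 ctr [ 0.5692 -0.27  ] size [0.0876 0.036 ] ang 20.2 z [0.0984 0.1007 0.1033]
tray 2916 ctr [0.5674 0.0035] size [0.1773 0.2707] ang 77.46 z [-0.0008  0.004   0.018 ]
deck 465 ctr [ 0.5777 -0.2483] size [0.3584 0.0867] ang 15.54 z [0.0254 0.028  0.0323]
stoptop 124 ctr [ 0.6217 -0.2873] size [0.0949 0.1486] ang 30.83 z [0.0805 0.0827 0.0857]
glue 214 ctr [0.5161 0.3617] size [0.0261 0.0381] ang 25.84 z [0.06   0.0766 0.0962]
tublid 406 ctr [0.5644 0.2367] size [0.0697 0.0676] ang 45.0 z [0.0828 0.0883 0.091 ]
jarcap 139 ctr [ 0.6621 -0.0286] size [0.039  0.0356] ang 41.96 z [0.0679 0.0774 0.0806]
side
bluetop 266 ctr [ 0.5604 -0.27  ] size [0.1087 0.0612] ang 17.64 z [0.0979 0.1025 0.105 ]
orangeto
[... 189 characters left out ...]
ar 77 ctr [0.4817 0.263 ] size [0.0325 0.1272] ang 79.81 z [0.0678 0.0725 0.0751]
blue whitebar 22 ctr [ 0.5689 -0.2706] size [0.0806 0.037 ] ang 24.19 z [0.1018 0.1033 0.1047]
tray 2530 ctr [ 0.5753 -0.0013] size [0.1765 0.2414] ang 77.55 z [0.0027 0.0063 0.0203]
deck 628 ctr [ 0.5818 -0.2602] size [0.3634 0.1135] ang 18.18 z [0.0265 0.0304 0.0331]
stoptop 107 ctr [ 0.6296 -0.2479] size [0.1964 0.0891] ang 5.5 z [0.0804 0.0849 0.0877]
glue 290 ctr [0.5014 0.3647] size [0.0381 0.0231] ang 15.02 z [0.0603 0.0782 0.0954]
tublid 474 ctr [0.5587 0.2366] size [0.0675 0.0677] ang 39.73 z [0.083  0.0902 0.0921]
jarcap 115 ctr [ 0.6579 -0.0295] size [0.0359 0.0378] ang 55.39 z [0.0674 0.0792 0.082 ]
```

View pics/crop.png

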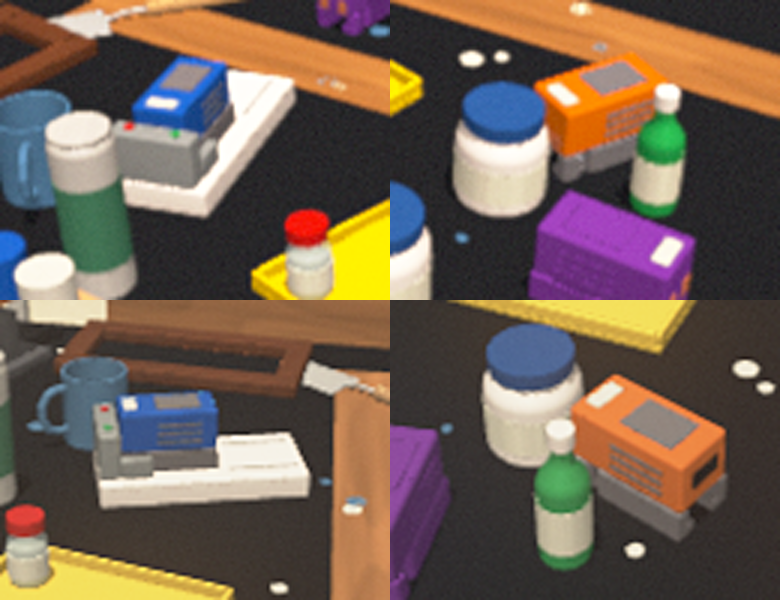

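```bash
cat >> h.py <<'E'
def plan(x,y,z,yaw,N=None,step=28):
    """per-row tool travel (30mm units) and rotvec for N equal rows to TCP (x,y,z), tool x at world yaw (deg), pointing down"""
    s=r.get_state(); A=R.from_quat(s['tool_rot'])
    a=np.radians(yaw); B=R.from_matrix(np.array([[np.cos(a),np.sin(a),0],[np.sin(a),-np.cos(a),0],[0,0,-1.]]))
    d=A.inv().apply(np.array([x,y,z])-s['tool_pos']); w=(A.inv()*B).as_rotvec()
    if N is None: N=max(1,int(np.ceil(np.linalg.norm(d)*1000/step)),int(np.ceil(np.linalg.norm(w)/.11)))
    M=sum(R.from_rotvec(w*k/N).as_matrix() for k in range(N))
    print('N',N,'travel',np.round(np.linalg.solve(M,d)/.03,3),'rot',np.round(w/N,4))
def st():
    s=r.get_state(); m=R.from_quat(s['tool_rot']).as_matrix()
    print('t',round(s['time'],2),'tcp',np.round(s['tool_pos'],4),'yaw',round(np.degrees(np.arctan2(m[1,0],m[0,0])),2),'down',np.round(m[:,2],4),'F',np.round(s['ft_force'],1),'T',np.round(s['wrist_torque'],2),'gap',round(s['finger_gap'],4),'j',np.round(s['joint_positions'],2))
E
python3 -c "
from h import *
plan(.562,-.269,.20,18.2)"
```

```text
N 16 travel [ 0.834 -0.251  0.088] rot [-0.      0.      0.0061]
```

send_rows(deltas=[{"travel":[0.834,-0.251,0.088],"rot":[0,0,0.006],"hand":72},{"travel":[0.834,-0.251,0.088],"rot":[0,0,0.006],"hand":72},{"travel":[0.834,-0.251,0.088],"rot":[0,0,0.006],"hand":72},{"travel":[0.834,-0.251,0.088],"rot":[0,0,0.006],"hand":72},{"travel":[0.834,-0.251,0.088],"rot":[0,0,0.006],"hand":72},{"travel":[0.834,-0.251,0.088],"rot":[0,0,0.006],"hand":72},{"travel":[0.834,-0.251,0.088],"rot":[0,0,0.006],"hand":72},{"travel":[0.834,-0.251,0.088],"rot":[0,0,0.006],"hand":72},{"travel":[0.834,-0.251,0.088],"rot":[0,0,0.006],"hand":72},{"travel":[0.834,-0.251,0.088],"rot":[0,0,0.006],"hand":72},{"travel":[0.834,-0.251,0.088],"rot":[0,0,0.006],"hand":72},{"travel":[0.834,-0.251,0.088],"rot":[0,0,0.006],"hand":72},{"travel":[0.834,-0.251,0.088],"rot":[0,0,0.006],"hand":72},{"travel":[0.834,-0.251,0.088],"rot":[0,0,0.006],"hand":72},{"travel":[0.834,-0.251,0.088],"rot":[0,0,0.006],"hand":72},{"travel":[0.834,-0.251,0.088],"rot":[0,0,0.006],"hand":72},{"travel":[0,0,0],"rot":[0,0,0],"hand":72}])

```text
time: 2.62
tool_pos: [0.5778, -0.2619, 0.1977]
tool_rot: [0.988, 0.153, 0.001, 0.003]
ft_force: [-0.0, 0.0, 1.1]
finger_gap: 0.0721
```

Run:
```python
from h import *
st()
s=r.get_state(); p,d=r.read_camera('wrist'); c=r.calibration('wrist'); np.savez('w1.npz',p=p,d=d)
save('w1.png',p); print(c)
f=192/np.tan(np.radians(c['vfov'])/2); v,u=np.mgrid[:384,:512]
dx,dy=u-c['cx'],v-c['cy']; rr=np.hypot(dx,dy)+1e-9; th=rr/f
m=np.array(c['mount']); A=R.from_quat(s['tool_rot']).as_matrix()
t=np.tan(np.minimum(th,1.45)); P=np.stack([dx/rr*t*d,dy/rr*t*d,d],-1)
X=(P@m[:3,:3].T+m[:3,3])@A.T+s['tool_pos']
h=cv2.cvtColor(p,cv2.COLOR_RGB2HSV).astype(int)
Z=X[...,2]; near=(np.hypot(X[...,0]-.562,X[...,1]+.269)<.1)&(d>0)
for nm,q in [('bluetop',near&(Z>.095)&(Z<.109)),('blue col',near&(Z>.09)&(Z<.109)&(h[...,0]>100)&(h[...,0]<125)&(h[...,1]>120))]:
    Q=X[q]
    if len(Q)>9:
        b=cv2.minAreaRect(Q[:,:2].astype(np.float32)); print(nm,len(Q),np.round(b[0],4),np.round(b[1],4),b[2],np.percentile(Q[:,2],[5,50,95]))
plan(.562,-.269,.068,18.2)
```

```text
t 2.62 tcp [ 0.5778 -0.2619  0.1977] yaw 17.65 down [ 0.0029 -0.0054 -1.    ] F [-0.   0.   1.1] T [-0.01 -0.02  0.01] gap 0.0721 j [-0.49  0.42  1.44 -0.    1.27  0.77]
{'vfov': 65.70646984690485, 'cx': 250.18669831821316, 'cy': 194.59246047576787, 'mount': array([[ 5.80618341e-04, -9.63765980e-01, -2.66748570e-01,
         6.76433295e-02],
       [ 9.99999463e-01,  3.30605454e-04,  9.82167366e-04,
         7.15386404e-04],
       [-8.58390962e-04, -2.66748997e-01,  9.63765654e-01,
        -1.31905465e-01],
       [ 0.00000000e+00,  0.00000000e+00,  0.00000000e+00,
         1.00000000e+00]])}
bluetop 8289 [ 0.563  -0.2726] [0.1099 0.0561] 17.811189651489258 [0.1005412  0.10240831 0.10371043]
blue col 4742 [ 0.5643 -0.2728] [0.1083 0.0554] 18.64267921447754 [0.10036233 0.1021081  0.10324736]
N 5 travel [-0.1    0.006  0.866] rot [ 0.0013  0.0002 -0.0019]
```

View pics/w1.png

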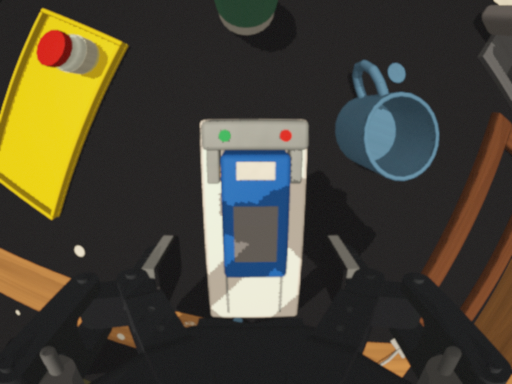

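```bash
cat >> h.py <<'E'
def wrist(save_as=None):
    s=r.get_state(); p,d=r.read_camera('wrist'); c=r.calibration('wrist')
    f=192/np.tan(np.radians(c['vfov'])/2); v,u=np.mgrid[:384,:512]
    dx,dy=u-c['cx'],v-c['cy']; rr=np.hypot(dx,dy)+1e-9; t=np.tan(np.minimum(rr/f,1.45))
    m=np.array(c['mount']); A=R.from_quat(s['tool_rot']).as_matrix()
    P=np.stack([dx/rr*t*d,dy/rr*t*d,d],-1); X=(P@m[:3,:3].T+m[:3,3])@A.T+s['tool_pos']
    if save_as: save(save_as,p)
    return p,X,d>0,cv2.cvtColor(p,cv2.COLOR_RGB2HSV).astype(int)
def rect(nm,Q):
    if len(Q)<10: print(nm,len(Q)); return
    b=cv2.minAreaRect(Q[:,:2].astype(np.float32)); print(nm,len(Q),np.round(b[0],4),np.round(b[1],4),round(b[2],2),np.round(np.percentile(Q[:,2],[5,50,95]),4))
def near(X,x,y,rad): return np.hypot(X[...,0]-x,X[...,1]-y)<rad
E
python3 - <<'E'
from h import *
st()
p,X,ok,h=wrist(); Z=X[...,2]; H,S,V=h[...,0],h[...,1],h[...,2]
rect('bluetop',X[ok&near(X,.562,-.27,.1)&(Z>.096)&(Z<.109)])
rect('deck',X[ok&near(X,.5,-.29,.14)&(Z>.025)&(Z<.036)&(S<60)&(V>120)])
rect('stop',X[ok&near(X,.63,-.25,.08)&(Z>.08)&(Z<.09)&(S<60)])
rect('tray',X[ok&near(X,.6,0,.3)&(Z>-.005)&(Z<.03)&(H>20)&(H<35)&(S>150)])
plan(.563,-.272,.068,18.2,6)
E
```

```text
t 2.67 tcp [ 0.5759 -0.263   0.1978] yaw 17.66 down [ 9.0e-04 -6.3e-03 -1.0e+00] F [-0.4  0.2  0.2] T [-0.04 -0.01 -0.  ] gap 0.0722 j [-0.49  0.42  1.44 -0.01  1.27  0.77]
bluetop 8306 [ 0.5633 -0.2726] [0.1097 0.0563] 17.88 [0.1006 0.1024 0.1037]
deck 7026 [ 0.518 -0.287] [0.2235 0.1107] 17.84 [0.0288 0.0302 0.0314]
stop 2903 [ 0.6276 -0.2515] [0.0254 0.0898] 18.3 [0.0827 0.0851 0.0863]
tray 14137 [0.5771 0.0227] [0.1639 0.2584] 77.71 [0.0033 0.0053 0.0198]
N 6 travel [-0.074  0.02   0.722] rot [ 0.0011  0.0004 -0.0017]
```

send_rows(deltas=[{"travel":[-0.074,0.02,0.72],"rot":[0.001,0,-0.001],"hand":72},{"travel":[-0.074,0.02,0.72],"rot":[0.001,0,-0.001],"hand":72},{"travel":[-0.074,0.02,0.72],"rot":[0.001,0,-0.001],"hand":72},{"travel":[-0.074,0.02,0.72],"rot":[0.001,0,-0.001],"hand":72},{"travel":[-0.074,0.02,0.5],"rot":[0.001,0,-0.001],"hand":72},{"travel":[0,0,0],"rot":[0,0,0],"hand":72}])

```text
time: 3.22
tool_pos: [0.5615, -0.2766, 0.0969]
tool_rot: [0.988, 0.154, 0.0, 0.004]
ft_force: [-0.4, 0.0, 0.6]
finger_gap: 0.0721
```

Run:
```python
from h import *
st()
p,X,ok,h=wrist('w2.png'); Z=X[...,2]
rect('bluetop',X[ok&near(X,.562,-.27,.1)&(Z>.096)&(Z<.109)])
plan(.563,-.2726,.067,18.0)
```

```text
t 3.22 tcp [ 0.5615 -0.2766  0.0969] yaw 17.76 down [ 0.0015 -0.0079 -1.    ] F [-0.4  0.   0.6] T [ 0.04  0.01 -0.05] gap 0.0721 j [-0.52  0.51  1.58 -0.01  1.05  0.74]
bluetop 21825 [ 0.5707 -0.2743] [0.1005 0.0991] 23.4 [0.1006 0.1025 0.1038]
N 2 travel [ 0.037 -0.067  0.52 ] rot [ 0.0045 -0.     -0.0021]
```

send_rows(deltas=[{"travel":[0.06,-0.13,0.3],"rot":[0.004,0,-0.002],"hand":72},{"travel":[0.0,0,0.4],"rot":[0.004,0,-0.002],"hand":72},{"travel":[0.0,0,0.2],"rot":[0,0,0],"hand":72},{"travel":[0,0,0],"rot":[0,0,0],"hand":72}])

```text
time: 3.6
tool_pos: [0.5639, -0.2752, 0.073]
tool_rot: [0.988, 0.155, 0.003, 0.002]
ft_force: [-0.0, 0.8, -0.0]
finger_gap: 0.0722
```

Run:
```python
from h import *
st()
plan(.563,-.2726,.067,18.0)
```

```text
t 3.6 tcp [ 0.5639 -0.2752  0.073 ] yaw 17.87 down [ 0.0059 -0.0038 -1.    ] F [-0.   0.8 -0. ] T [-0.02  0.02  0.01] gap 0.0722 j [-0.52  0.54  1.6  -0.    1.    0.74]
N 1 travel [-0.004 -0.093  0.2  ] rot [ 0.0055 -0.0045 -0.0023]
```

Fine adjust, then close.

send_rows(deltas=[{"travel":[-0.01,-0.1,0.2],"rot":[0.005,-0.005,-0.002],"hand":72},{"travel":[0,0,0],"rot":[0,0,0],"hand":72},{"travel":[0,0,0],"rot":[0,0,0],"hand":62},{"travel":[0,0,0],"rot":[0,0,0],"hand":50},{"travel":[0,0,0],"rot":[0,0,0],"hand":50},{"travel":[0,0,0],"rot":[0,0,0],"hand":50}], grip_force=50)

```text
time: 4.1
tool_pos: [0.5633, -0.2718, 0.0672]
tool_rot: [0.988, 0.157, -0.0, 0.0]
ft_force: [-0.1, -0.1, -2.2]
finger_gap: 0.0555
```

Run:
```python
from h import *
st()
```

```text
t 4.1 tcp [ 0.5633 -0.2718  0.0672] yaw 18.07 down [-4.e-04 -8.e-04 -1.e+00] F [-0.1 -0.1 -2.2] T [-0.1   0.04 -0.01] gap 0.0555 j [-0.52  0.54  1.6  -0.    1.    0.74]
```

send_rows(deltas=[{"travel":[-0.15,0,-0.03],"rot":[0,0,0],"hand":50},{"travel":[-0.3,0,0],"rot":[0,0,0],"hand":50},{"travel":[-0.4,0,0],"rot":[0,0,0],"hand":50},{"travel":[-0.4,0,0],"rot":[0,0,0],"hand":50},{"travel":[-0.3,0,0],"rot":[0,0,0],"hand":50}], grip_force=60)

```text
time: 4.52
tool_pos: [0.5254, -0.2837, 0.0679]
tool_rot: [0.987, 0.158, 0.007, 0.0]
ft_force: [1.5, 0.7, -0.9]
finger_gap: 0.0554
```

Run:
```python
from h import *
st()
c=np.radians(18.07); D=r.get_state()['tool_pos'][:2]-[.5633,-.2718]; print('along',D@[np.cos(c),np.sin(c)],'left',D@[-np.sin(c),np.cos(c)])
```

```text
t 4.52 tcp [ 0.5254 -0.2837  0.0679] yaw 18.13 down [ 0.0132  0.0021 -0.9999] F [ 1.5  0.7 -0.9] T [ 0.16 -0.12 -0.09] gap 0.0554 j [-0.57  0.51  1.68  0.01  0.95  0.68]
along -0.03971161995219046 left 0.000411651043530461
```

send_rows(deltas=[{"travel":[-0.3,0,0],"rot":[0,-0.01,0],"hand":50},{"travel":[-0.4,0,0],"rot":[0,0,0],"hand":50},{"travel":[-0.4,0,0],"rot":[0,0,0],"hand":50},{"travel":[-0.4,0,0],"rot":[0,0,0],"hand":50},{"travel":[-0.2,0,0],"rot":[0,0,0],"hand":50},{"travel":[0,0,0],"rot":[0,0,0],"hand":50}])

```text
time: 5.02
tool_pos: [0.4681, -0.3019, 0.0672]
tool_rot: [0.988, 0.157, -0.0, 0.0]
ft_force: [0.9, 1.3, -4.0]
finger_gap: 0.0553
```

Run:
```python
from h import *
st()
c=np.radians(18.07); D=r.get_state()['tool_pos'][:2]-[.5633,-.2718]; print('along',D@[np.cos(c),np.sin(c)],'left',D@[-np.sin(c),np.cos(c)])
p,X,ok,h=wrist('w3.png'); Z=X[...,2]
H,S=h[...,0],h[...,1]
# offset of pack in hand
s=r.get_state(); A=R.from_quat(s['tool_rot']); 
Q=X[ok&(Z>.095)&(Z<.109)&(H>100)&(H<125)&(S>120)&near(X,*s['tool_pos'][:2],.09)]; L=A.inv().apply(Q-s['tool_pos'])
print('front edge toolx',np.percentile(L[:,0],[1,99,99.9]),len(L))
plan(s['tool_pos'][0],s['tool_pos'][1],.13,18.1)
```

```text
t 5.02 tcp [ 0.4681 -0.3019  0.0672] yaw 18.01 down [-8.e-04 -1.e-03 -1.e+00] F [ 0.9  1.3 -4. ] T [ 0.06 -0.12 -0.02] gap 0.0553 j [-0.65  0.47  1.76 -0.    0.91  0.61]
along -0.09984332619918983 left 0.0009355181029772972
front edge toolx [-0.01037412  0.05374588  0.05400357] 15315
N 3 travel [-0.001  0.    -0.697] rot [ 0.0002  0.0004 -0.0005]
```

View pics/w3.png

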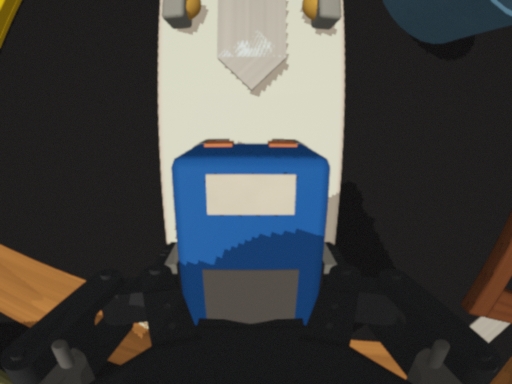

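send_rows(deltas=[{"travel":[0,0,-0.4],"rot":[0,0,0],"hand":50},{"travel":[0,0,-0.8],"rot":[0,0,0],"hand":50},{"travel":[0,0,-0.9],"rot":[0,0,0],"hand":50},{"travel":[0,0,-0.5],"rot":[0,0,0],"hand":50}])

```text
time: 5.4
tool_pos: [0.4642, -0.2995, 0.142]
tool_rot: [0.988, 0.156, -0.006, -0.005]
ft_force: [0.3, 0.7, -4.6]
finger_gap: 0.0555
```

Run:
```python
from h import *
st()
plan(.515,-.06,.15,-12.4,12)
```

```text
t 5.4 tcp [ 0.4642 -0.2995  0.142 ] yaw 17.94 down [-0.0126  0.0078 -0.9999] F [ 0.3  0.7 -4.6] T [-0.1  -0.08  0.01] gap 0.0555 j [-0.65  0.38  1.68 -0.    1.1   0.61]
N 12 travel [ 0.19  -0.661 -0.02 ] rot [-0.0007  0.001   0.0441]
```

send_rows(deltas=[{"travel":[0.19,-0.4,-0.02],"rot":[0,0.001,0.03],"hand":50},{"travel":[0.19,-0.66,-0.02],"rot":[0,0.001,0.044],"hand":50},{"travel":[0.19,-0.66,-0.02],"rot":[0,0.001,0.044],"hand":50},{"travel":[0.19,-0.66,-0.02],"rot":[0,0.001,0.044],"hand":50},{"travel":[0.19,-0.66,-0.02],"rot":[0,0.001,0.044],"hand":50},{"travel":[0.19,-0.66,-0.02],"rot":[0,0.001,0.044],"hand":50},{"travel":[0.19,-0.66,-0.02],"rot":[0,0.001,0.044],"hand":50},{"travel":[0.19,-0.66,-0.02],"rot":[0,0.001,0.044],"hand":50},{"travel":[0.19,-0.66,-0.02],"rot":[0,0.001,0.044],"hand":50},{"travel":[0.19,-0.66,-0.02],"rot":[0,0.001,0.044],"hand":50},{"travel":[0.19,-0.66,-0.02],"rot":[0,0.001,0.044],"hand":50},{"travel":[0.19,-0.5,-0.02],"rot":[0,0.001,0.044],"hand":50},{"travel":[0,0,0],"rot":[0,0,0],"hand":50}])

```text
time: 6.48
tool_pos: [0.5197, -0.0642, 0.1525]
tool_rot: [0.993, -0.114, 0.002, -0.002]
ft_force: [0.9, -0.5, -5.4]
finger_gap: 0.0554
```

Run:
```python
from h import *
st()
p,X,ok,h=wrist('w4.png'); Z=X[...,2]; H,S=h[...,0],h[...,1]
rect('tray',X[ok&near(X,.6,0,.3)&(Z>.012)&(Z<.025)&(H>20)&(H<35)&(S>150)])
rect('jar',X[ok&near(X,.66,-.03,.06)&(Z>.07)&(Z<.09)])
p,d,c=cam('scene'); X=cloud(d,c); h=cv2.cvtColor(p,cv2.COLOR_RGB2HSV).astype(int); H,S=h[...,0],h[...,1];Z=X[...,2]
rect('tray rim scene',X[(d>0)&near(X,.58,0,.2)&(Z>.013)&(Z<.025)&(H>20)&(H<35)&(S>150)])
```

```text
t 6.48 tcp [ 0.5197 -0.0642  0.1525] yaw -13.09 down [ 0.0043  0.0032 -1.    ] F [ 0.9 -0.5 -5.4] T [-0.09 -0.01  0.02] gap 0.0554 j [-0.21  0.32  1.74  0.    1.08  1.59]
tray 3343 [0.5822 0.0111] [0.1406 0.2402] 77.57 [0.013  0.0195 0.0211]
jar 2103 [ 0.6595 -0.0328] [0.038  0.0377] 6.06 [0.0752 0.0802 0.0815]
tray rim scene 461 [0.5844 0.0149] [0.1449 0.2442] 78.26 [0.0136 0.017  0.0205]
```

View pics/w4.png

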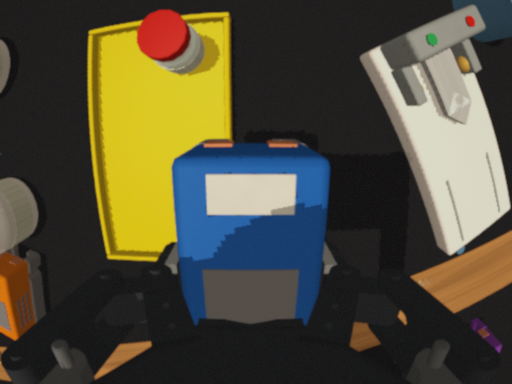

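Run:
```python
from h import *
plan(.538,.0217,.14,-12.4,4)
```

```text
N 4 travel [ 0.001 -0.751  0.102] rot [-0.0005 -0.0003 -0.0025]
```

send_rows(deltas=[{"travel":[0,-0.5,0.0],"rot":[0,0,-0.002],"hand":50},{"travel":[0,-0.8,0.0],"rot":[0,0,-0.002],"hand":50},{"travel":[0,-0.8,0.1],"rot":[0,0,-0.002],"hand":50},{"travel":[0,-0.6,0.5],"rot":[0,0,-0.002],"hand":50},{"travel":[0,-0.2,0.6],"rot":[0,0,-0.002],"hand":50},{"travel":[0,0,0.5],"rot":[0,0,0],"hand":50},{"travel":[0,0,0.4],"rot":[0,0,0],"hand":50},{"travel":[0,0,0.0],"rot":[0,0,0],"hand":50}])

```text
time: 7.25
tool_pos: [0.5363, 0.0144, 0.0868]
tool_rot: [0.994, -0.107, 0.0, 0.002]
ft_force: [-0.2, 0.8, -5.8]
finger_gap: 0.055
```

Run:
```python
from h import *
st()
plan(.538,.0217,.046,-12.4)
```

```text
t 7.25 tcp [0.5363 0.0144 0.0868] yaw -12.33 down [ 6.0e-04 -3.6e-03 -1.0e+00] F [-0.2  0.8 -5.8] T [ 0.05  0.04 -0.03] gap 0.055 j [-0.05  0.42  1.79 -0.    0.93  1.74]
N 2 travel [ 0.    -0.127  0.679] rot [ 0.0017 -0.0007  0.0006]
```

send_rows(deltas=[{"travel":[0,-0.2,0.4],"rot":[0.002,0,0],"hand":50},{"travel":[0,0,0.4],"rot":[0,0,0],"hand":50},{"travel":[0,0,0.25],"rot":[0,0,0],"hand":50},{"travel":[0,0,0.1],"rot":[0,0,0],"hand":50},{"travel":[0,0,0.05],"rot":[0,0,0],"hand":50}])

```text
time: 7.67
tool_pos: [0.5379, 0.0159, 0.0508]
tool_rot: [0.994, -0.108, 0.001, 0.002]
ft_force: [-0.2, -0.2, -5.0]
finger_gap: 0.0555
```

Run:
```python
from h import *
st()
plan(.538,.0217,.042,-12.4)
```

```text
t 7.67 tcp [0.5379 0.0159 0.0508] yaw -12.42 down [ 9.0e-04 -3.5e-03 -1.0e+00] F [-0.2 -0.2 -5. ] T [-0.01  0.02  0.06] gap 0.0555 j [-0.05  0.47  1.82 -0.    0.85  1.74]
N 1 travel [-0.04  -0.189  0.292] rot [ 0.0032 -0.0016 -0.0003]
```

send_rows(deltas=[{"travel":[0,-0.1,0.12],"rot":[0.003,0,0],"hand":50},{"travel":[0,0,0.1],"rot":[0,0,0],"hand":50},{"travel":[0,0,0.06],"rot":[0,0,0],"hand":50},{"travel":[0,0,0.03],"rot":[0,0,0],"hand":50}])

```text
time: 8.0
tool_pos: [0.5401, 0.018, 0.0425]
tool_rot: [0.994, -0.109, 0.002, 0.0]
ft_force: [0.6, 0.1, -3.8]
finger_gap: 0.0552
```

send_rows(deltas=[{"travel":[0,0,0.03],"rot":[0,0,0],"hand":50},{"travel":[0,0,0.03],"rot":[0,0,0],"hand":50}])

```text
time: 8.17
tool_pos: [0.5403, 0.018, 0.0422]
tool_rot: [0.994, -0.109, 0.003, 0.0]
ft_force: [-1.6, -0.9, 6.3]
finger_gap: 0.0555
```

Floor contact; open and retract upward.

send_rows(deltas=[{"travel":[0,0,0],"rot":[0,0,0],"hand":62},{"travel":[0,0,0],"rot":[0,0,0],"hand":72},{"travel":[0,0,0],"rot":[0,0,0],"hand":72},{"travel":[0,0,0],"rot":[0,0,0],"hand":72},{"travel":[0,0,0],"rot":[0,0,0],"hand":72},{"travel":[0,0,-0.3],"rot":[0,0,0],"hand":72},{"travel":[0,0,-0.7],"rot":[0,0,0],"hand":72},{"travel":[0,0,-1],"rot":[0,0,0],"hand":72},{"travel":[0,0,-1],"rot":[0,0,0],"hand":72},{"travel":[0,0,-1],"rot":[0,0,0],"hand":72},{"travel":[0,0,-0.7],"rot":[0,0,0],"hand":72}])

```text
time: 9.08
tool_pos: [0.538, 0.0184, 0.1882]
tool_rot: [0.994, -0.108, 0.0, 0.0]
ft_force: [0.2, 0.8, 0.4]
finger_gap: 0.072
```

Run:
```python
from h import *
st()
p,X,ok,h=wrist('w5.png'); Z=X[...,2]; H,S=h[...,0],h[...,1]
rect('blue',X[ok&near(X,.54,.018,.08)&(Z>.07)&(Z<.085)])
plan(.44,.24,.2,151)
```

```text
t 9.08 tcp [0.538  0.0184 0.1882] yaw -12.44 down [ 7.e-04 -6.e-04 -1.e+00] F [0.2 0.8 0.4] T [-0.02 -0.02 -0.04] gap 0.072 j [-0.04  0.3   1.66 -0.    1.18  1.74]
blue 7830 [0.5408 0.0169] [0.0566 0.1082] 77.71 [0.0756 0.0774 0.0787]
N 26 travel [ 0.299 -0.335 -0.009] rot [ 4.000e-04 -1.000e-04 -1.097e-01]
```

Run:
```python
from h import *
plan(.459,.281,.2,151.1,25)
```

```text
N 25 travel [ 0.398 -0.348 -0.009] rot [ 4.000e-04 -1.000e-04 -1.142e-01]
```

send_rows(deltas=[{"travel":[0.4,-0.35,-0.01],"rot":[0,0,-0.06],"hand":72},{"travel":[0.4,-0.35,-0.01],"rot":[0,0,-0.115],"hand":72},{"travel":[0.4,-0.35,-0.01],"rot":[0,0,-0.115],"hand":72},{"travel":[0.4,-0.35,-0.01],"rot":[0,0,-0.115],"hand":72},{"travel":[0.4,-0.35,-0.01],"rot":[0,0,-0.115],"hand":72},{"travel":[0.4,-0.35,-0.01],"rot":[0,0,-0.115],"hand":72},{"travel":[0.4,-0.35,-0.01],"rot":[0,0,-0.115],"hand":72},{"travel":[0.4,-0.35,-0.01],"rot":[0,0,-0.115],"hand":72},{"travel":[0.4,-0.35,-0.01],"rot":[0,0,-0.115],"hand":72},{"travel":[0.4,-0.35,-0.01],"rot":[0,0,-0.115],"hand":72},{"travel":[0.4,-0.35,-0.01],"rot":[0,0,-0.115],"hand":72},{"travel":[0.4,-0.35,-0.01],"rot":[0,0,-0.115],"hand":72},{"travel":[0.4,-0.35,-0.01],"rot":[0,0,-0.115],"hand":72},{"travel":[0.4,-0.35,-0.01],"rot":[0,0,-0.115],"hand":72},{"travel":[0.4,-0.35,-0.01],"rot":[0,0,-0.115],"hand":72},{"travel":[0.4,-0.35,-0.01],"rot":[0,0,-0.115],"hand":72},{"travel":[0.4,-0.35,-0.01],"rot":[0,0,-0.115],"hand":72},{"travel":[0.4,-0.35,-0.01],"rot":[0,0,-0.115],"hand":72},{"travel":[0.4,-0.35,-0.01],"rot":[0,0,-0.115],"hand":72},{"travel":[0.4,-0.35,-0.01],"rot":[0,0,-0.06],"hand":72}])

```text
time: 10.8
tool_pos: [0.5407, 0.2761, 0.2099]
tool_rot: [0.507, 0.862, 0.006, 0.011]
ft_force: [0.2, 0.7, -0.1]
finger_gap: 0.0718
```

Run:
```python
from h import *
st()
plan(.459,.281,.2,151.1)
```

```text
t 10.8 tcp [0.5407 0.2761 0.2099] yaw 119.06 down [ 2.580e-02 -6.000e-04 -9.997e-01] F [ 0.2  0.7 -0.1] T [-0.02  0.02 -0.08] gap 0.0718 j [ 0.41  0.37  1.5  -0.01  1.25 -0.09]
N 6 travel [ 0.331 -0.321  0.048] rot [ 0.003   0.0032 -0.0932]
```

send_rows(deltas=[{"travel":[0.33,-0.32,0.05],"rot":[0.003,0.003,-0.09],"hand":72},{"travel":[0.33,-0.32,0.05],"rot":[0.003,0.003,-0.09],"hand":72},{"travel":[0.33,-0.32,0.05],"rot":[0.003,0.003,-0.09],"hand":72},{"travel":[0.33,-0.32,0.05],"rot":[0.003,0.003,-0.09],"hand":72},{"travel":[0.33,-0.32,0.05],"rot":[0.003,0.003,-0.09],"hand":72},{"travel":[0.25,-0.25,0.05],"rot":[0.003,0.003,-0.08],"hand":72},{"travel":[0,0,0],"rot":[0,0,0],"hand":72}])

```text
time: 11.38
tool_pos: [0.4539, 0.2831, 0.2017]
tool_rot: [0.248, 0.969, -0.0, -0.001]
ft_force: [0.3, 0.0, -1.1]
finger_gap: 0.0722
```

Run:
```python
from h import *
st()
p,X,ok,h=wrist('w6.png'); Z=X[...,2]; H,S=h[...,0],h[...,1]
rect('orange',X[ok&near(X,.459,.281,.066)&(Z>.067)&(Z<.077)])
rect('orange col',X[ok&near(X,.459,.281,.08)&(Z>.067)&(Z<.077)&(H<20)&(S>130)])
rect('glue',X[ok&near(X,.51,.365,.05)&(Z>.03)&(Z<.13)&(H>40)&(H<90)&(S>80)])
plan(.459,.281,.1,151.1)
```

```text
t 11.38 tcp [0.4539 0.2831 0.2017] yaw 151.34 down [-1.5e-03  3.0e-04 -1.0e+00] F [ 0.3  0.  -1.1] T [-0.04  0.01 -0.01] gap 0.0722 j [ 0.48  0.29  1.65  0.    1.21 -0.59]
orange 6740 [0.4598 0.2784] [0.0565 0.1088] 61.66 [0.0706 0.0725 0.0738]
orange col 3470 [0.4598 0.2784] [0.0565 0.1088] 61.66 [0.0698 0.0722 0.0734]
glue 1123 [0.5031 0.3542] [0.0335 0.0399] 12.33 [0.0656 0.081  0.094 ]
N 4 travel [-0.038 -0.003  0.85 ] rot [ 0.0002 -0.0001  0.0001]
```

View pics/w6.png

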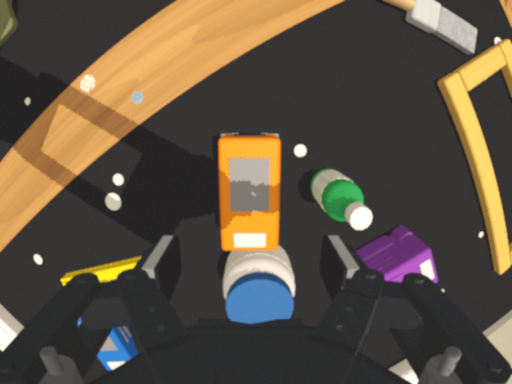

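Run:
```python
from h import *
plan(.46,.2784,.075,151.66,6)
```

```text
N 6 travel [-0.037 -0.012  0.706] rot [ 0.0002 -0.0001 -0.0015]
```

send_rows(deltas=[{"travel":[-0.07,-0.03,0.4],"rot":[0,0,-0.003],"hand":72},{"travel":[-0.07,-0.03,0.7],"rot":[0,0,-0.003],"hand":72},{"travel":[-0.05,0,0.8],"rot":[0,0,0],"hand":72},{"travel":[0,0,0.8],"rot":[0,0,0],"hand":72},{"travel":[0,0,0.6],"rot":[0,0,0],"hand":72},{"travel":[0,0,0.3],"rot":[0,0,0],"hand":72},{"travel":[0,0,0],"rot":[0,0,0],"hand":72}])

```text
time: 12.02
tool_pos: [0.4707, 0.2825, 0.0956]
tool_rot: [0.255, 0.967, 0.006, 0.008]
ft_force: [0.1, -0.7, 0.2]
finger_gap: 0.072
```

Run:
```python
from h import *
st()
plan(.46,.2784,.037,151.66,2)
```

```text
t 12.02 tcp [0.4707 0.2825 0.0956] yaw 150.43 down [ 0.018   0.0086 -0.9998] F [ 0.1 -0.7  0.2] T [-0.01  0.01 -0.01] gap 0.072 j [ 0.46  0.42  1.76 -0.    0.94 -0.59]
N 2 travel [ 0.13  -0.159  0.974] rot [ 0.0081  0.0058 -0.0106]
```

send_rows(deltas=[{"travel":[0.12,-0.15,0],"rot":[0.008,0.006,-0.01],"hand":72},{"travel":[0.1,-0.12,0],"rot":[0.006,0.004,-0.01],"hand":72},{"travel":[0,0,0],"rot":[0,0,0],"hand":72}])

```text
time: 12.27
tool_pos: [0.4623, 0.279, 0.0968]
tool_rot: [0.246, 0.969, 0.001, 0.001]
ft_force: [0.6, -0.1, 0.1]
finger_gap: 0.0718
```

Run:
```python
from h import *
st()
plan(.46,.2784,.037,151.66,1)
```

```text
t 12.27 tcp [0.4623 0.279  0.0968] yaw 151.54 down [ 0.0029  0.0014 -1.    ] F [ 0.6 -0.1  0.1] T [-0.01 -0.07 -0.01] gap 0.0718 j [ 0.46  0.41  1.77 -0.    0.96 -0.61]
N 1 travel [ 0.062 -0.058  1.992] rot [ 0.0026  0.0019 -0.0022]
```

send_rows(deltas=[{"travel":[0.04,-0.04,0.3],"rot":[0.002,0.002,-0.002],"hand":72},{"travel":[0.02,-0.03,0.4],"rot":[0,0,0],"hand":72},{"travel":[0,0,0.4],"rot":[0,0,0],"hand":72},{"travel":[0,0,0.4],"rot":[0,0,0],"hand":72},{"travel":[0,0,0.25],"rot":[0,0,0],"hand":72},{"travel":[0,0,0.0],"rot":[0,0,0],"hand":72}])

```text
time: 12.77
tool_pos: [0.4636, 0.2804, 0.0469]
tool_rot: [0.245, 0.97, 0.005, 0.005]
ft_force: [-0.5, 0.2, 0.6]
finger_gap: 0.0719
```

Run:
```python
from h import *
st()
plan(.46,.2784,.037,151.66,1)
```

```text
t 12.77 tcp [0.4636 0.2804 0.0469] yaw 151.66 down [ 0.0122  0.0067 -0.9999] F [-0.5  0.2  0.6] T [-0.    0.06  0.02] gap 0.0719 j [ 0.47  0.48  1.82  0.    0.83 -0.61]
N 1 travel [ 0.076 -0.118  0.33 ] rot [0.0117 0.0075 0.0001]
```

send_rows(deltas=[{"travel":[0.08,-0.12,0.2],"rot":[0.011,0.007,0],"hand":72},{"travel":[0.0,0,0.1],"rot":[0,0,0],"hand":72},{"travel":[0,0,0],"rot":[0,0,0],"hand":72}])

```text
time: 13.02
tool_pos: [0.4601, 0.2786, 0.038]
tool_rot: [0.245, 0.97, 0.0, 0.0]
ft_force: [0.9, -0.5, -0.6]
finger_gap: 0.0722
```

Run:
```python
from h import *
st()
plan(.46,.2784,.037,151.66,1)
```

```text
t 13.02 tcp [0.4601 0.2786 0.038 ] yaw 151.67 down [ 1.1e-03  4.0e-04 -1.0e+00] F [ 0.9 -0.5 -0.6] T [-0.02 -0.02  0.01] gap 0.0722 j [ 0.47  0.49  1.83 -0.    0.82 -0.61]
N 1 travel [-0.001 -0.006  0.032] rot [0.0009 0.0007 0.0001]
```

Close, then lift.

send_rows(deltas=[{"travel":[0,0,0],"rot":[0,0,0],"hand":62},{"travel":[0,0,0],"rot":[0,0,0],"hand":50},{"travel":[0,0,0],"rot":[0,0,0],"hand":50},{"travel":[0,0,0],"rot":[0,0,0],"hand":50},{"travel":[0,0,0],"rot":[0,0,0],"hand":50}], grip_force=60)

```text
time: 13.43
tool_pos: [0.46, 0.2785, 0.0384]
tool_rot: [0.245, 0.97, 0.0, 0.001]
ft_force: [0.1, -0.7, -1.5]
finger_gap: 0.0554
```

Run:
```python
from h import *
st()
```

```text
t 13.43 tcp [0.46   0.2785 0.0384] yaw 151.67 down [ 1.2e-03  4.0e-04 -1.0e+00] F [ 0.1 -0.7 -1.5] T [ 0.05 -0.03  0.01] gap 0.0554 j [ 0.47  0.49  1.83 -0.    0.82 -0.61]
```

send_rows(deltas=[{"travel":[0,0,-0.2],"rot":[0,0,0],"hand":50},{"travel":[0,0,-0.6],"rot":[0,0,0],"hand":50},{"travel":[0,0,-0.9],"rot":[0,0,0],"hand":50},{"travel":[0,0,-0.9],"rot":[0,0,0],"hand":50},{"travel":[0,0,-0.9],"rot":[0,0,0],"hand":50},{"travel":[0,0,-0.9],"rot":[0,0,0],"hand":50},{"travel":[0,0,-0.4],"rot":[0,0,0],"hand":50}])

```text
time: 14.02
tool_pos: [0.4529, 0.275, 0.1821]
tool_rot: [0.245, 0.97, -0.007, -0.008]
ft_force: [1.2, 1.8, -5.9]
finger_gap: 0.0551
```

Run:
```python
from h import *
st()
plan(.44,-.25,.18,198.07)
```

```text
t 14.02 tcp [0.4529 0.275  0.1821] yaw 151.65 down [-0.019  -0.0096 -0.9998] F [ 1.2  1.8 -5.9] T [ 0.07 -0.13  0.03] gap 0.0551 j [ 0.47  0.31  1.67 -0.    1.18 -0.61]
N 19 travel [-0.082 -0.943  0.011] rot [-0.0006 -0.001  -0.0426]
```

Run:
```python
from h import *
plan(.49,.02,.18,151.7,10)
```

```text
N 10 travel [-0.512 -0.689  0.01 ] rot [-0.0017 -0.0012 -0.0001]
```

send_rows(deltas=[{"travel":[-0.4,-0.5,0.01],"rot":[-0.002,-0.001,0],"hand":50},{"travel":[-0.5,-0.7,0.01],"rot":[-0.002,-0.001,0],"hand":50},{"travel":[-0.5,-0.7,0.01],"rot":[-0.002,-0.001,0],"hand":50},{"travel":[-0.5,-0.7,0.01],"rot":[-0.002,-0.001,0],"hand":50},{"travel":[-0.5,-0.7,0.01],"rot":[-0.002,-0.001,0],"hand":50},{"travel":[-0.5,-0.7,0.01],"rot":[-0.002,-0.001,0],"hand":50},{"travel":[-0.5,-0.7,0.01],"rot":[-0.002,-0.001,0],"hand":50},{"travel":[-0.5,-0.7,0.01],"rot":[-0.002,-0.001,0],"hand":50},{"travel":[-0.5,-0.7,0.01],"rot":[-0.002,-0.001,-0.02],"hand":50},{"travel":[-0.4,-0.6,0.01],"rot":[-0.002,-0.001,-0.02],"hand":50}])

```text
time: 14.85
tool_pos: [0.4815, 0.0257, 0.1834]
tool_rot: [0.22, 0.975, 0.005, -0.0]
ft_force: [-0.2, 0.4, -6.1]
finger_gap: 0.0553
```

Run:
```python
from h import *
st()
# pre-insert: 100mm back from home pose along charger x
c=np.radians(18.07); t=np.array([.5633,-.2718])-.105*np.array([np.cos(c),np.sin(c)]); print(t)
plan(t[0],t[1],.14,198.07)
```

```text
t 14.85 tcp [0.4815 0.0257 0.1834] yaw 154.59 down [ 0.0014  0.0103 -0.9999] F [-0.2  0.4 -6.1] T [-0.02 -0.01  0.01] gap 0.0553 j [-0.04  0.23  1.78  0.01  1.13 -1.17]
[ 0.46347878 -0.30436876]
N 12 travel [-0.039 -0.94   0.115] rot [ 0.0009  0.0001 -0.0632]
```

send_rows(deltas=[{"travel":[-0.04,-0.7,0.0],"rot":[0.001,0,-0.063],"hand":50},{"travel":[-0.04,-0.94,0.0],"rot":[0.001,0,-0.063],"hand":50},{"travel":[-0.04,-0.94,0.0],"rot":[0.001,0,-0.063],"hand":50},{"travel":[-0.04,-0.94,0.0],"rot":[0.001,0,-0.063],"hand":50},{"travel":[-0.04,-0.94,0.0],"rot":[0.001,0,-0.063],"hand":50},{"travel":[-0.04,-0.94,0.0],"rot":[0.001,0,-0.063],"hand":50},{"travel":[-0.04,-0.94,0.0],"rot":[0.001,0,-0.063],"hand":50},{"travel":[-0.04,-0.94,0.1],"rot":[0.001,0,-0.063],"hand":50},{"travel":[-0.04,-0.94,0.1],"rot":[0.001,0,-0.063],"hand":50},{"travel":[-0.04,-0.9,0.1],"rot":[0.001,0,-0.063],"hand":50},{"travel":[-0.04,-0.6,0.1],"rot":[0.001,0,-0.06],"hand":50},{"travel":[0,0,0],"rot":[0,0,0],"hand":50}])

```text
time: 15.85
tool_pos: [0.4481, -0.2745, 0.1673]
tool_rot: [-0.139, 0.99, 0.001, -0.005]
ft_force: [0.1, 0.0, -6.2]
finger_gap: 0.0556
```

Run:
```python
from h import *
st()
plan(.4635,-.3044,.12,198.07)
```

```text
t 15.85 tcp [ 0.4481 -0.2745  0.1673] yaw -164.05 down [-0.0103  0.0015 -0.9999] F [ 0.1  0.  -6.2] T [-0.06 -0.02 -0.  ] gap 0.0556 j [-0.63  0.31  1.71 -0.01  1.13 -2.47]
N 3 travel [-0.072 -0.369  0.524] rot [ 0.0015 -0.0031 -0.0123]
```

send_rows(deltas=[{"travel":[-0.1,-0.4,0.2],"rot":[0.001,-0.003,-0.012],"hand":50},{"travel":[-0.07,-0.4,0.4],"rot":[0.001,-0.003,-0.012],"hand":50},{"travel":[-0.07,-0.3,0.4],"rot":[0.001,-0.003,-0.012],"hand":50},{"travel":[0,0,0.3],"rot":[0,0,0],"hand":50},{"travel":[0,0,0],"rot":[0,0,0],"hand":50}])

```text
time: 16.27
tool_pos: [0.4621, -0.3042, 0.1237]
tool_rot: [-0.156, 0.988, 0.003, -0.002]
ft_force: [-0.5, 1.2, -6.3]
finger_gap: 0.0554
```

Run:
```python
from h import *
st()
plan(.4635,-.3044,.074,198.07,2)
p,X,ok,h=wrist('w7.png'); Z=X[...,2]; H,S=h[...,0],h[...,1]
s=r.get_state(); A=R.from_quat(s['tool_rot']); zt=s['tool_pos'][2]+.034
Q=X[ok&(abs(Z-zt)<.006)&(H<20)&(S>130)&near(X,*s['tool_pos'][:2],.09)]; L=A.inv().apply(Q-s['tool_pos'])
print('tail edge toolx',np.percentile(L[:,0],[1,99,99.9]),'y',np.percentile(L[:,1],[.5,99.5]),len(L))
n=L[(L[:,0]>.02)]; print('tilt slope z/x',np.polyfit(n[:,0],n[:,2],1))
```

```text
t 16.27 tcp [ 0.4621 -0.3042  0.1237] yaw -162.09 down [-0.0046  0.0058 -1.    ] F [-0.5  1.2 -6.3] T [-0.    0.11  0.03] gap 0.0554 j [-0.66  0.4   1.7   0.    1.05 -2.54]
N 2 travel [-0.022 -0.014  0.829] rot [ 0.0035 -0.0013 -0.0014]
tail edge toolx [-0.01339224  0.05518932  0.05551974] y [-0.02818492  0.0269987 ] 12589
tilt slope z/x [ 0.03127587 -0.03428471]
```

View pics/w7.png

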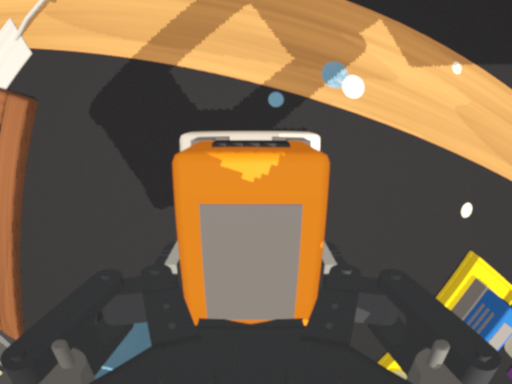

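Run:
```python
from h import *
plan(.4758,-.3003,.0725,198.07,2)
```

```text
N 2 travel [-0.235 -0.009  0.863] rot [ 0.0032 -0.0012 -0.0013]
```

send_rows(deltas=[{"travel":[-0.25,-0.01,0.2],"rot":[0.003,-0.001,-0.001],"hand":50},{"travel":[-0.22,-0.01,0.4],"rot":[0.003,-0.001,-0.001],"hand":50},{"travel":[0,0,0.4],"rot":[0,0,0],"hand":50},{"travel":[0,0,0.3],"rot":[0,0,0],"hand":50},{"travel":[0,0,0.15],"rot":[0,0,0],"hand":50},{"travel":[0,0,0],"rot":[0,0,0],"hand":50}])

```text
time: 16.82
tool_pos: [0.4783, -0.2962, 0.0791]
tool_rot: [-0.158, 0.988, 0.0, 0.001]
ft_force: [0.2, -0.1, -5.5]
finger_gap: 0.055
```

Run:
```python
from h import *
st()
plan(.4758,-.3003,.0685,198.07,1)
```

```text
t 16.82 tcp [ 0.4783 -0.2962  0.0791] yaw -161.86 down [ 1.2e-03  9.0e-04 -1.0e+00] F [ 0.2 -0.1 -5.5] T [ 0.04  0.06 -0.02] gap 0.055 j [-0.63  0.46  1.74  0.    0.95 -2.52]
N 1 travel [ 0.123 -0.105  0.352] rot [0.0005 0.0015 0.0012]
```

send_rows(deltas=[{"travel":[0.12,-0.11,0.15],"rot":[0,0.001,0.001],"hand":50},{"travel":[0,0,0.1],"rot":[0,0,0],"hand":50},{"travel":[0,0,0.05],"rot":[0,0,0],"hand":50},{"travel":[0,0,0],"rot":[0,0,0],"hand":50}])

```text
time: 17.15
tool_pos: [0.4764, -0.3007, 0.0703]
tool_rot: [-0.157, 0.988, -0.0, 0.001]
ft_force: [-0.5, 0.8, -6.0]
finger_gap: 0.0556
```

Run:
```python
from h import *
st()
plan(.4758,-.3003,.0685,198.07,1)
```

```text
t 17.15 tcp [ 0.4764 -0.3007  0.0703] yaw -161.9 down [ 1.5e-03 -3.0e-04 -1.0e+00] F [-0.5  0.8 -6. ] T [ 0.03 -0.    0.01] gap 0.0556 j [-0.64  0.47  1.74  0.    0.92 -2.53]
N 1 travel [0.013 0.02  0.06 ] rot [-0.0008  0.0013  0.0005]
```

send_rows(deltas=[{"travel":[0,0.02,0.05],"rot":[-0.001,0.001,0],"hand":50},{"travel":[0,0,0.03],"rot":[0,0,0],"hand":50},{"travel":[0,0,0.03],"rot":[0,0,0],"hand":50},{"travel":[0,0,0],"rot":[0,0,0],"hand":50}])

```text
time: 17.48
tool_pos: [0.4766, -0.3008, 0.0688]
tool_rot: [-0.157, 0.988, -0.001, 0.001]
ft_force: [0.3, -0.0, -6.1]
finger_gap: 0.0553
```

Run:
```python
from h import *
st()
plan(.4758,-.3003,.0685,198.07,1)
```

```text
t 17.48 tcp [ 0.4766 -0.3008  0.0688] yaw -161.95 down [ 2.1e-03 -8.0e-04 -1.0e+00] F [ 0.3 -0.  -6.1] T [ 0.03 -0.03  0.02] gap 0.0553 j [-0.64  0.47  1.74  0.    0.92 -2.52]
N 1 travel [0.02  0.025 0.011] rot [-0.0014  0.0018 -0.0004]
```

send_rows(deltas=[{"travel":[0.01,0.03,0.05],"rot":[-0.002,0.002,0],"hand":50},{"travel":[0,0,0.05],"rot":[0,0,0],"hand":50},{"travel":[0,0,0],"rot":[0,0,0],"hand":50}])

```text
time: 17.73
tool_pos: [0.4768, -0.3009, 0.069]
tool_rot: [-0.157, 0.988, -0.001, 0.001]
ft_force: [0.2, 0.4, -5.6]
finger_gap: 0.0556
```

Run:
```python
from h import *
st()
plan(.4758,-.3003,.0685,198.07,1)
```

```text
t 17.73 tcp [ 0.4768 -0.3009  0.069 ] yaw -161.96 down [ 0.0021 -0.0017 -1.    ] F [ 0.2  0.4 -5.6] T [-0.02 -0.01 -0.06] gap 0.0556 j [-0.64  0.47  1.74 -0.    0.92 -2.52]
N 1 travel [0.025 0.03  0.015] rot [-0.0023  0.0014 -0.0005]
```

send_rows(deltas=[{"travel":[0.02,0.06,0.1],"rot":[-0.002,0.002,0],"hand":50},{"travel":[0,0.02,0.1],"rot":[0,0,0],"hand":50},{"travel":[0,0,0.08],"rot":[0,0,0],"hand":50}])

```text
time: 17.98
tool_pos: [0.477, -0.3009, 0.0685]
tool_rot: [-0.157, 0.988, -0.003, 0.002]
ft_force: [-3.8, 3.2, 12.0]
finger_gap: 0.0555
```

Run:
```python
from h import *
st()
plan(.4758,-.3003,.0685,198.07,1)
```

```text
t 17.98 tcp [ 0.477  -0.3009  0.0685] yaw -161.96 down [ 0.0044 -0.0055 -1.    ] F [-3.8  3.2 12. ] T [1.11 0.95 0.09] gap 0.0555 j [-0.64  0.47  1.75 -0.    0.91 -2.52]
N 1 travel [0.033 0.032 0.001] rot [-0.0066  0.0025 -0.0005]
```

send_rows(deltas=[{"travel":[0,0,0],"rot":[0,0,0],"hand":62},{"travel":[0,0,0],"rot":[0,0,0],"hand":66},{"travel":[0.03,0.04,-0.03],"rot":[-0.006,0.002,0],"hand":66},{"travel":[0,0,0],"rot":[0,0,0],"hand":66}])

```text
time: 18.32
tool_pos: [0.4784, -0.3018, 0.0723]
tool_rot: [-0.157, 0.988, -0.003, 0.003]
ft_force: [0.2, 0.0, 0.9]
finger_gap: 0.066
```

Run:
```python
from h import *
st()
plan(.4758,-.3003,.0685,198.07,1)
p,X,ok,h=wrist('w8.png'); Z=X[...,2]; H,S=h[...,0],h[...,1]
s=r.get_state(); A=R.from_quat(s['tool_rot']); zt=s['tool_pos'][2]+.034
Q=X[ok&(abs(Z-zt)<.006)&near(X,*s['tool_pos'][:2],.09)&((H<20)&(S>130))]; L=A.inv().apply(Q-s['tool_pos'])
print('tail edge',np.percentile(L[:,0],[99,99.9]),'y',np.percentile(L[:,1],[.5,99.5]),len(L))
n=L[(L[:,0]>.02)&(L[:,0]<.05)]; print('slope z/x',np.polyfit(n[:,0],n[:,2],1))
```

```text
t 18.32 tcp [ 0.4784 -0.3018  0.0723] yaw -161.95 down [ 0.0071 -0.0051 -1.    ] F [0.2 0.  0.9] T [ 0.01 -0.01  0.05] gap 0.066 j [-0.64  0.47  1.74  0.    0.92 -2.52]
N 1 travel [0.067 0.076 0.124] rot [-0.0071  0.0051 -0.0004]
tail edge [0.05504277 0.0555445 ] y [-0.0265659   0.02690906] 12666
slope z/x [-0.01124125 -0.02984808]
```

send_rows(deltas=[{"travel":[0.07,0.08,0.1],"rot":[-0.007,0.005,0],"hand":66},{"travel":[0,0,0],"rot":[0,0,0],"hand":66}])

```text
time: 18.53
tool_pos: [0.4758, -0.3003, 0.0686]
tool_rot: [-0.157, 0.988, 0.0, -0.0]
ft_force: [-0.5, 2.0, 0.3]
finger_gap: 0.0657
```

Run:
```python
from h import *
st()
plan(.4758,-.3003,.0685,198.07,1)
```

```text
t 18.53 tcp [ 0.4758 -0.3003  0.0686] yaw -161.95 down [-2.e-04  1.e-04 -1.e+00] F [-0.5  2.   0.3] T [ 0.06  0.03 -0.01] gap 0.0657 j [-0.64  0.47  1.75  0.    0.92 -2.52]
N 1 travel [0.    0.    0.003] rot [ 0.0002 -0.0001 -0.0004]
```

send_rows(deltas=[{"travel":[0,0,0],"rot":[0,0,0],"hand":58},{"travel":[0,0,0],"rot":[0,0,0],"hand":50},{"travel":[0,0,0],"rot":[0,0,0],"hand":50},{"travel":[0,0,0],"rot":[0,0,0],"hand":50},{"travel":[0,0,-0.04],"rot":[0,0,0],"hand":50},{"travel":[-0.2,0,0],"rot":[0,0,0],"hand":50},{"travel":[-0.3,0,0],"rot":[0,0,0],"hand":50},{"travel":[-0.2,0,0],"rot":[0,0,0],"hand":50},{"travel":[0,0,0],"rot":[0,0,0],"hand":50}], grip_force=60)

```text
time: 19.28
tool_pos: [0.4915, -0.2937, 0.0689]
tool_rot: [-0.157, 0.988, 0.001, -0.005]
ft_force: [1.7, 0.6, -2.8]
finger_gap: 0.0555
```

```bash
cat >> h.py <<'E'
def rail():
    st(); c=np.radians(18.07); D=r.get_state()['tool_pos'][:2]-[.5633,-.2718]; print('to go mm',-1000*D@[np.cos(c),np.sin(c)],'left mm',1000*D@[-np.sin(c),np.cos(c)])
    plan(.5633,-.2718,.069,198.07,1)
E
python3 -c "
from h import *
rail()"
```

```text
t 19.28 tcp [ 0.4915 -0.2937  0.0689] yaw -161.98 down [-0.0103  0.0011 -0.9999] F [ 1.7  0.6 -2.8] T [ 0.04 -0.45  0.03] gap 0.0555 j [-0.61  0.49  1.72 -0.01  0.95 -2.49]
to go mm 75.0428817794276 left mm 1.4181541091885486
N 1 travel [-2.501 -0.045 -0.028] rot [ 0.0042 -0.0094 -0.001 ]
```

send_rows(deltas=[{"travel":[-0.05,-0.06,0],"rot":[0.004,-0.009,0],"hand":50},{"travel":[-0.2,-0.01,0],"rot":[0,0,0],"hand":50},{"travel":[-0.3,0,0],"rot":[0,0,0],"hand":50},{"travel":[-0.2,0,0],"rot":[0,0,0],"hand":50}])

```text
time: 19.62
tool_pos: [0.5093, -0.2885, 0.0687]
tool_rot: [-0.157, 0.988, 0.001, -0.004]
ft_force: [-4.4, -1.7, 2.8]
finger_gap: 0.0551
```

```bash
python3 -c "
from h import *
rail()"
```

```text
t 19.62 tcp [ 0.5093 -0.2885  0.0687] yaw -161.96 down [-7.2e-03  8.0e-04 -1.0e+00] F [-4.4 -1.7  2.8] T [-0.26  0.35 -0.09] gap 0.0551 j [-0.59  0.5   1.69 -0.    0.96 -2.47]
to go mm 56.469549733680964 left mm 0.8564109830425909
N 1 travel [-1.882 -0.028 -0.023] rot [ 0.003  -0.0066 -0.0005]
```

send_rows(deltas=[{"travel":[-0.2,-0.02,-0.03],"rot":[0.003,-0.007,0],"hand":50},{"travel":[-0.3,0,0],"rot":[0,0,0],"hand":50},{"travel":[-0.3,0,0],"rot":[0,0,0],"hand":50},{"travel":[-0.3,0,0],"rot":[0,0,0],"hand":50}])

```text
time: 19.95
tool_pos: [0.539, -0.2788, 0.0687]
tool_rot: [-0.157, 0.988, 0.001, -0.003]
ft_force: [-14.6, -6.0, 9.2]
finger_gap: 0.0555
```

```bash
python3 -c "
from h import *
rail()"
```

```text
t 19.95 tcp [ 0.539  -0.2788  0.0687] yaw -161.96 down [-5.8e-03  1.0e-04 -1.0e+00] F [-14.6  -6.    9.2] T [-1.24  2.01 -0.1 ] gap 0.0555 j [-0.55  0.52  1.64 -0.    0.98 -2.43]
to go mm 25.23734215821387 left mm 0.9227370567298485
N 1 travel [-0.841 -0.03  -0.015] rot [ 0.0019 -0.0055 -0.0005]
```

send_rows(deltas=[{"travel":[-0.3,0,-0.04],"rot":[0.002,-0.005,0],"hand":50},{"travel":[-0.4,0,-0.02],"rot":[0,0,0],"hand":50},{"travel":[-0.3,0,0],"rot":[0,0,0],"hand":50}], grip_force=90)

```text
time: 20.2
tool_pos: [0.5623, -0.2715, 0.0687]
tool_rot: [-0.158, 0.987, -0.001, -0.008]
ft_force: [-28.2, -16.8, 21.5]
finger_gap: 0.055
```

```bash
python3 -c "
from h import *
rail()"
```

```text
t 20.2 tcp [ 0.5623 -0.2715  0.0687] yaw -161.81 down [-0.0157 -0.0045 -0.9999] F [-28.2 -16.8  21.5] T [-2.6   2.78 -0.82] gap 0.055 j [-0.51  0.54  1.59 -0.01  1.01 -2.39]
to go mm 0.8767002248101077 left mm 0.6098457261136772
N 1 travel [-0.029 -0.02  -0.01 ] rot [ 0.0006 -0.0164  0.0022]
```

send_rows(deltas=[{"travel":[-0.12,0,-0.02],"rot":[0,-0.012,0.002],"hand":50},{"travel":[-0.12,0,0],"rot":[0,0,0],"hand":50}])

```text
time: 20.37
tool_pos: [0.5623, -0.2715, 0.0687]
tool_rot: [-0.159, 0.987, -0.001, -0.011]
ft_force: [-13.8, -8.6, 6.9]
finger_gap: 0.0554
```

```bash
python3 -c "
from h import *
rail()
p,X,ok,h=wrist('w9.png'); Z=X[...,2]; S=h[...,1]
rect('stop',X[ok&near(X,.63,-.25,.08)&(Z>.08)&(Z<.09)&(S<60)])
p,d,c=cam('scene'); h=cv2.cvtColor(p,cv2.COLOR_RGB2HSV).astype(int); X=cloud(d,c); Z=X[...,2]; rect('o scene',X[near(X,.56,-.27,.1)&(Z>.09)&(Z<.108)&(h[...,0]<20)&(h[...,1]>130)])
"
```

```text
t 20.37 tcp [ 0.5623 -0.2715  0.0687] yaw -161.71 down [-0.0209 -0.0048 -0.9998] F [-13.8  -8.6   6.9] T [-1.33  1.68 -0.28] gap 0.0554 j [-0.51  0.55  1.59 -0.02  1.02 -2.39]
to go mm 0.9082389907142447 left mm 0.5771693379727973
N 1 travel [-0.03  -0.019 -0.01 ] rot [ 0.0019 -0.0214  0.0038]
stop 0
o scene 206 [ 0.5663 -0.2571] [0.1095 0.0816] 21.56 [0.0916 0.0993 0.1035]
```

send_rows(deltas=[{"travel":[0,0,0],"rot":[0,0,0],"hand":60},{"travel":[0,0,0],"rot":[0,0,0],"hand":72},{"travel":[0,0,0],"rot":[0,0,0],"hand":72},{"travel":[0,0,0],"rot":[0,0,0],"hand":72}])

```text
time: 20.8
tool_pos: [0.566, -0.2713, 0.0694]
tool_rot: [-0.159, 0.987, -0.001, -0.008]
ft_force: [-0.1, -0.3, -1.5]
finger_gap: 0.0719
```

```bash
python3 -c "
from h import *
rail()"
```

```text
t 20.8 tcp [ 0.566  -0.2713  0.0694] yaw -161.74 down [-0.0159 -0.005  -0.9999] F [-0.1 -0.3 -1.5] T [ 0.05  0.   -0.06] gap 0.0719 j [-0.51  0.55  1.59 -0.01  1.02 -2.39]
to go mm -2.7763128237305046 left mm -0.334974309275792
N 1 travel [0.092 0.011 0.015] rot [ 0.0002 -0.0166  0.0033]
```

send_rows(deltas=[{"travel":[0,0,-0.3],"rot":[0,0,0],"hand":72},{"travel":[0,0,-0.7],"rot":[0,0,0],"hand":72},{"travel":[0,0,-0.9],"rot":[0,0,0],"hand":72},{"travel":[0,0,-0.9],"rot":[0,0,0],"hand":72},{"travel":[0,0,-0.9],"rot":[0,0,0],"hand":72},{"travel":[0,0,-0.5],"rot":[0,0,0],"hand":72},{"travel":[0,0,0],"rot":[0,0,0],"hand":72},{"travel":[0,0,0],"rot":[0,0,0],"hand":72}])

```text
time: 21.47
tool_pos: [0.5732, -0.2676, 0.2042]
tool_rot: [-0.161, 0.987, -0.001, -0.005]
ft_force: [-0.6, 0.2, -0.3]
finger_gap: 0.0719
```

Run:
```python
from h import *
st()
p,X,ok,h=wrist('w10.png'); Z=X[...,2]
H,S=h[...,0],h[...,1]
rect('orange top',X[ok&near(X,.5633,-.2718,.065)&(Z>.096)&(Z<.106)])
rect('orange col',X[ok&near(X,.5633,-.2718,.08)&(Z>.096)&(Z<.106)&(H<20)&(S>130)])
q,d,c=cam('scene'); X=cloud(d,c); Z=X[...,2]; h=cv2.cvtColor(q,cv2.COLOR_RGB2HSV).astype(int)
rect('orange scene',X[near(X,.563,-.27,.1)&(Z>.096)&(Z<.108)&(h[...,0]<20)&(h[...,1]>130)])
rect('blue scene',X[near(X,.54,.018,.08)&(Z>.07)&(Z<.085)])
rect('tublid',X[near(X,.58,.255,.07)&(Z>.08)&(Z<.2)&(h[...,0]>100)&(h[...,0]<125)&(h[...,1]>80)])
rect('glue',X[near(X,.51,.37,.06)&(Z>.02)&(Z<.2)&(h[...,0]>40)&(h[...,0]<90)&(h[...,1]>80)])
save('end.png',np.hstack([cv2.resize(p,(400,300)),cv2.resize(q,(400,300))]))
```

```text
t 21.47 tcp [ 0.5732 -0.2676  0.2042] yaw -161.52 down [-0.0096 -0.0034 -0.9999] F [-0.6  0.2 -0.3] T [-0.   -0.01  0.01] gap 0.0719 j [-0.5   0.42  1.43 -0.01  1.3  -2.39]
orange top 8617 [ 0.5626 -0.2723] [0.1097 0.0565] 18.4 [0.1008 0.1025 0.1038]
orange col 5154 [ 0.5626 -0.2726] [0.1083 0.0556] 18.04 [0.1007 0.1022 0.1034]
orange scene 223 [ 0.5669 -0.2671] [0.1119 0.0582] 17.48 [0.0968 0.0999 0.1027]
blue scene 464 [0.5423 0.0225] [0.0582 0.1098] 76.46 [0.0711 0.075  0.078 ]
tublid 412 [0.5645 0.2368] [0.0692 0.0683] 49.58 [0.0823 0.0878 0.0903]
glue 221 [0.5176 0.3616] [0.0296 0.0386] 22.34 [0.0606 0.0771 0.0967]
```

View pics/end.png

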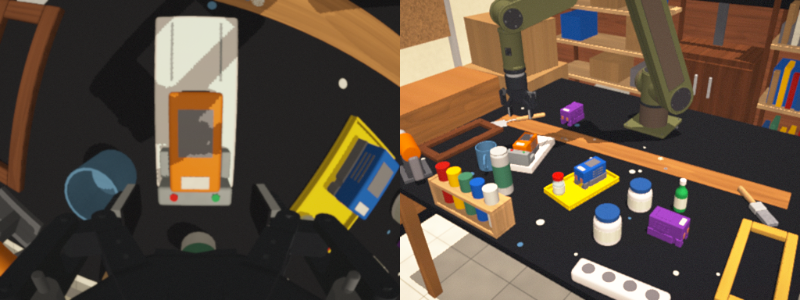

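```bash
python3 -c "
from workcell import r
print(r.close_job())"
```

```text
the job is handed in; nothing more can be done
None
```

I handed the job in at about 21.5 s. The blue pack is in the tray and the orange pack is home on the rail; `close_job` gives no verdict, so this rests on my own measurements.

**What I did:** I slid the blue pack back off the rail and set it base down in the free end of the tray, lowering it until the floor took the load. I then set the orange pack on the bare deck, regripped it, slid it nose first past the catches up to the stop, let go, and lifted the arm clear.

**Last checks:**
- **Orange pack:** the wrist camera put it at (0.5626, -0.2723), yaw about 18°, top at 0.1025 m. That is within 1 mm of where the blue pack sat at the start, so it is home and on the deck. The scene camera read about 5 mm further off. It read the blue pack about 4 mm off there too, so I went by the wrist camera.
- **Blue pack:** it lies flat with its top at 0.077 m, centred about 42 mm along x and 4 mm or less across y from the tray's centre, well inside the limits.
- **Pots and bottles:** the tub beside the orange pack and the glue bottle read the same as at the start, to about 2 mm. The jar, mug, can and far tub I checked only by eye in the last picture, and they look unmoved.
- **Forces:** the push past the catches reached about 39 N at the wrist, well under 120 N, and pressed about 21 N downward.

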